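# Pack the changeover box

### The arm

A 7-joint arm with a two-finger parallel gripper is mounted at the origin on the work surface. World frame = base frame: x ahead of the robot, y to its left, z up, the work surface at z = 0. Lengths are in m, angles in rad, forces in N, time in s.
With the tool pointing down it reaches from about 0.4 to 0.925 m from the base axis. Payload 4.1 kg.
Tool frame: the origin (TCP) lies at the very end of the fingers, on their centre line; the grasp point (between the pads) lies 19 mm behind it; z points along the fingers, y is the line along which they close (so a half turn about z gives the same grasp; the last joint's range is limited). The gripper opens to 85 mm and grips with 20 to 120 N. Pads are 22 mm wide; open, the fingers measure 114 mm over their backs; the gripper's body (76 mm by 85 mm) begins 54 mm behind the grasp point. The pads swing forward as they close: fully open they stand 13 mm farther back than shut.
Start: joints at [-1.262, 0.398, 0.045, 1.537, -0.019, 1.207, -0.051], TCP at [0.258, 0.597, 0.201] pointing down, gripper open.
Joint ranges: [-2.82, 2.82], [-0.49, 2.23], [-1.37, 1.46], [0, 2.46], [-1.36, 4.5], [0.23, 2], [-2.94, 2.94]. Speed limits (rad/s): [2.57, 2.57, 3.14, 3.14, 3.14, 3.14, 3.14].

### API

Orientations are given as a unit quaternion [x, y, z, w].
In Python, from workcell import robot gives the robot as it stands.
- The arm moves only by the shell command python3 steer.py, which reads ROWS from standard input. ROWS is a JSON list that holds a single list of rows (three levels of brackets), with 1 to 8 rows, each of 7 numbers: a rotation vector rx, ry, rz in units of 0.2 rad, then dx, dy, dz in shares of the most that a row can go, 1 being 50 mm, then the opening from 0.0 (shut) to 1.0 (fully open); each row shifts and turns the commanded pose from where the row before left it, along the tool's axes as they then stand; what a row does not reach is not made up. A row lasts 1/10 s, in which the tool goes at most 0.05 m and 0.15 rad, less where a joint would pass 70% of its speed; a pose out of reach is approached as far as the arm can. The fingers move at their own pace and stop on an object; the grip force is fixed at half the most. Time passes only in rows, so rows that do not move let the fingers close. It prints the time, the measured TCP pose, the force, the opening and the grip force at its end. Input that does not fit is refused with a message, and nothing moves.
- robot.sense(): the state, without advancing time (a new reading comes with each control period).
- robot.get_image(name): name is "scene" or "top" or "wrist"; returns the picture (420x560x3 uint8, blue, green, red); there is no depth.
- robot.calibration(name): a dict with "vfov" (degrees; the focal length in pixels is half the picture's height over the tangent of half this angle, whatever the lens; pixels are square), "cx", "cy" (the principal point, pixels), "k1" (the pictures are not rectified: a ray, as slopes to the right and down, at radius r is drawn at 1 + k1 r^2 times it, then the intrinsics apply), "R" (3x3) and "t" (3): a world point X has camera coordinates R X + t; the wrist camera has in their place "mount" (4x4, takes a point from camera to tool coordinates, whose origin is the TCP and whose axes are the flange's). Camera axes: x right, y down, z forward; pixel columns grow to the right and rows downward; lengths in m; the calibration is good to about 2 mm. A picture is of the moment at which its call begins: read the wrist's pose just before it. calibration takes no time and is no camera call.
- robot.finish_job(): hands the job in; it is judged then, once.
The state is a dict: "t": time; "q": joint angles; "joint_vel": joint speeds; "joint_efforts": joint torques, N m; "tcp_pos": TCP position; "orientation": TCP orientation; "wrist_force": force on the tool from outside, world axes, zero at the start; "ft_torque": the same for the moment, N m; "gripper_width": opening from 0.0 (shut) to 1.0 (fully open); "grasp_force": force on a finger pad.
Only numpy, scipy, OpenCV 4.12 (cv2) and the standard library are available. Lean on these libraries where they do the work, as an engineer would, in place of code of your own. Each camera call takes 0.05 s, during which the arm holds its last target. There are 200 camera calls.

### The job

Pack the blue changeover box for the next press run: put the gear with the tall hub and the large bearing block into it, beside the gear that already lies there. All three must end up side by side inside the box, each upright and flat on the box's floor, none resting on another or on a wall. (Not the gear with the low boss, nor the small bearing block.)

Things in the scene. Friction and masses are not known exactly. Their poses are not given: they have to be found in the camera images.
- box: Blue steel box, open at the top, fixed on the bench. Outside 120 (its x) by 282 (its y) by 42 mm high, walls and floor 6 mm thick: inside 108 by 270 mm, inner floor 6 mm above the bench. Origin: centre of the underside; x across the box, y along its length, z up. The packed gear lies at the +y end; the rest is empty.
- packed_gear: Flat steel spur gear without a hub, 84 mm diameter over the teeth, 30 mm thick, loose, already lying in the box at its +y end. Origin: centre of its underside; z up.
- hub_gear: Steel gear with a tall hub, to be packed, lying flat: toothed disc 84 mm diameter, 16 mm thick, and on it a plain round hub 40 mm in diameter rising to 72 mm above the underside. Origin: centre of the underside; z up along the hub. About 0.7 kg. Not wanted: a 96 mm gear with only a low boss, 24 mm high in all.
- bearing: Large grey bearing block, to be packed: flat foot 88 (x) by 56 (y) by 16 mm high; centred on it a body 44 (x) by 40 (y) mm up to 72 mm above the underside, round bore facing +y and -y. Origin: centre of the underside; z up. Same after a half turn. About 0.55 kg. Fits with the foot's length across the box (along box x). Not wanted: the same shape at 0.6 size, 43 mm high.

How it is judged:
By the outcome, as a careful person would: the job done as asked, in the order asked, and still so for the second after the job is handed in, with the robot touching nothing.
It also fails if it takes over 58 s, if anything falls off the work surface, if the arm or the gripper's body presses on something with over 40 N, if the wrist force passes 120 N, or if a joint passes its speed limit or range.

## Working session

There is one attempt and no reset: what is moved stays moved. The work goes in short steps, Python scripts to look and compute and a shell command to move; the robot and the scene stay as the last step left them, time stands still between calls to the robot, and variables do not carry over. Pictures are saved under pics/ and viewed, at most 10 in all, crops included, and the job is handed in when it is done.

```bash
ls; mkdir -p pics
python3 - <<'E'
from workcell import robot
import cv2
for n in("top","scene"):
    cv2.imwrite(f"pics/{n}0.png",robot.get_image(n)); print(n,robot.calibration(n))
print(robot.calibration("wrist")); print(robot.sense())
E
```

```text
pics
steer.py
workcell.py
top {'vfov': 53.7636242108967, 'cx': 283.69760845439777, 'cy': 208.6394199449159, 'k1': -0.0142527524313908, 'R': array([[ 0.01454394, -0.99983441,  0.01093723],
       [-0.98639122, -0.01613825, -0.16362129],
       [ 0.1637707 , -0.00840869, -0.9864626 ]]), 't': array([-0.01776176,  0.53225273,  0.87069373])}
scene {'vfov': 55.26195801343086, 'cx': 281.8983897117822, 'cy': 210.74140923459592, 'k1': -0.12040529787553052, 'R': array([[-0.46484246,  0.88513723,  0.02129752],
       [ 0.48513792,  0.27475162, -0.83015224],
       [-0.74065018, -0.37555777, -0.55712985]]), 't': array([ 0.25232244, -0.22739632,  1.26543991])}
{'vfov': 67.62745797568229, 'cx': 280.5231711435452, 'cy': 209.57097413537568, 'k1': -0.05273859896673667, 'mount': array([[-7.27897236e-04, -9.65148623e-01, -2.61701367e-01,
         6.67579670e-02],
       [ 9.99999717e-01, -7.51961192e-04, -8.18765658e-06,
        -4.09882504e-04],
       [-1.88886966e-04, -2.61701299e-01,  9.65148898e-01,
        -1.73322907e-01],
       [ 0.00000000e+00,  0.00000000e+00,  0.00000000e+00,
         1.00000000e+00]])}
{'t': 0.1, 'q': array([-1.26202749,  0.39911235,  0.04506601,  1.53773317, -0.01872835,
        1.2068762 , -0.05065184]), 'joint_vel': array([-1.21131977e-05, -1.47720688e-03, -7.62478893e-04, -4.03268297e-03,
       -2.13430515e-04, -1.11310415e-03,  4.15356828e-04]), 'joint_efforts': array([ 4.72696032e-03, -4.76263905e+01,  1.37067631e+00, -2.54953980e+01,
        1.21880686e-02,  4.99441288e-03,  1.51228721e-05]), 'tcp_pos': array([0.25751366, 0.59615712, 0.19978091]), 'orientation': array([ 2.02414474e-01,  9.79299572e-01, -8.44728642e-04, -1.21620500e-04]), 'wrist_force': array([-0.01915074, -0.58391354,  0.06493629]), 'ft_torque': array([ 0.04225484, -0.0092272 ,  0.00705587]), 'grasp_force': 0.0, 'gripper_width': 1.0001613402020382}
```

View pics/top0.png

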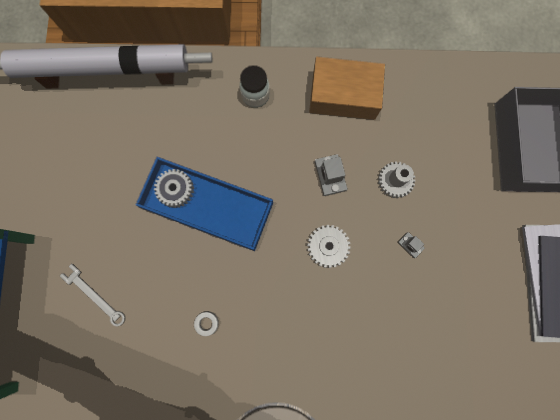

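View pics/scene0.png

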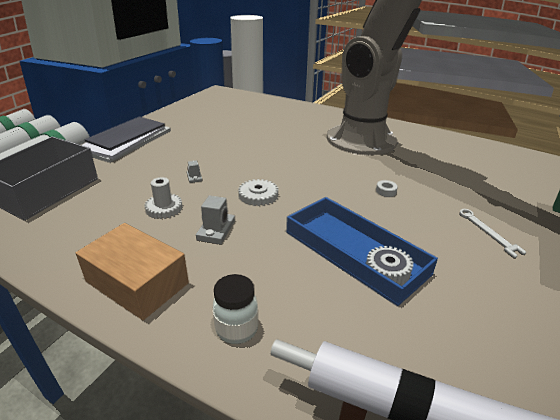

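The top view shows the hub gear at about (397,180), large bearing (332,172), box around (205,203) with the packed gear at (173,187). The decoys are at (329,246) and (411,244). I'll zoom in to measure.

```bash
cat > h.py <<'E'
import numpy as np, cv2
from workcell import robot
from scipy.spatial.transform import Rotation as Ro
def cam(name,s=None):
    c=robot.calibration(name); f=210/np.tan(np.radians(c["vfov"]/2))
    K=np.array([[f,0,c["cx"]],[0,f,c["cy"]],[0,0,1]]); d=np.array([c["k1"],0,0,0,0.])
    if "mount" in c:
        T=np.eye(4); T[:3,:3]=Ro.from_quat(s["orientation"]).as_matrix(); T[:3,3]=s["tcp_pos"]
        W=np.linalg.inv(T@c["mount"]); R,t=W[:3,:3],W[:3,3]
    else: R,t=c["R"],c["t"]
    return K,d,R,t
def unproj(C,uv,z):
    K,d,R,t=C; n=cv2.undistortPoints(np.float64(uv).reshape(-1,1,2),K,d)[:,0]
    r=np.c_[n,np.ones(len(n))]@R; o=-R.T@t
    return o+r*((z-o[2])/r[:,2])[:,None]
def proj(C,X):
    K,d,R,t=C; return cv2.projectPoints(np.float64(X),cv2.Rodrigues(R)[0],t,K,d)[0][:,0]
def tool(s,target):  # displacement to world target in tool axes
    return Ro.from_quat(s["orientation"]).inv().apply(np.array(target)-s["tcp_pos"])
E
python3 - <<'E'
import cv2
i=cv2.imread("pics/top0.png")
a=cv2.resize(i[150:255,130:280],(800,560),interpolation=cv2.INTER_CUBIC); cv2.imwrite("pics/c1.png",a)
a=cv2.resize(i[140:220,305:425],(798,532),interpolation=cv2.INTER_CUBIC); cv2.imwrite("pics/c2.png",a)
E
```

```text
(no output)
```

View pics/c1.png

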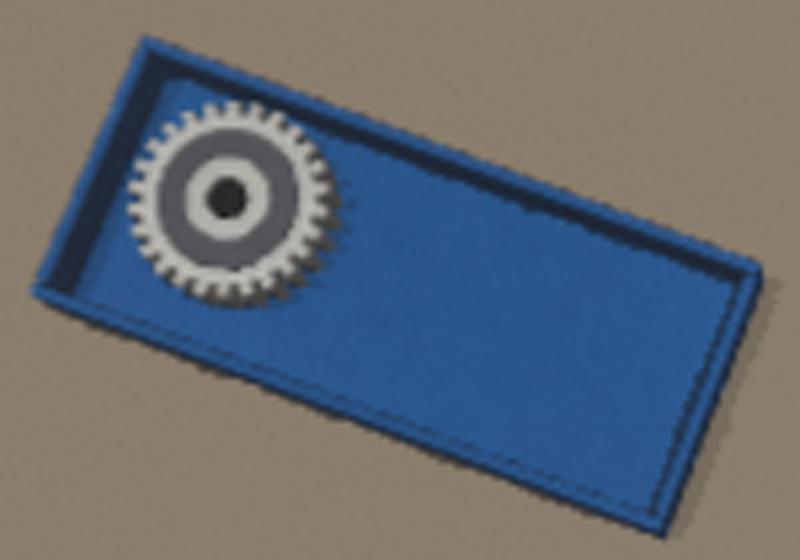

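View pics/c2.png

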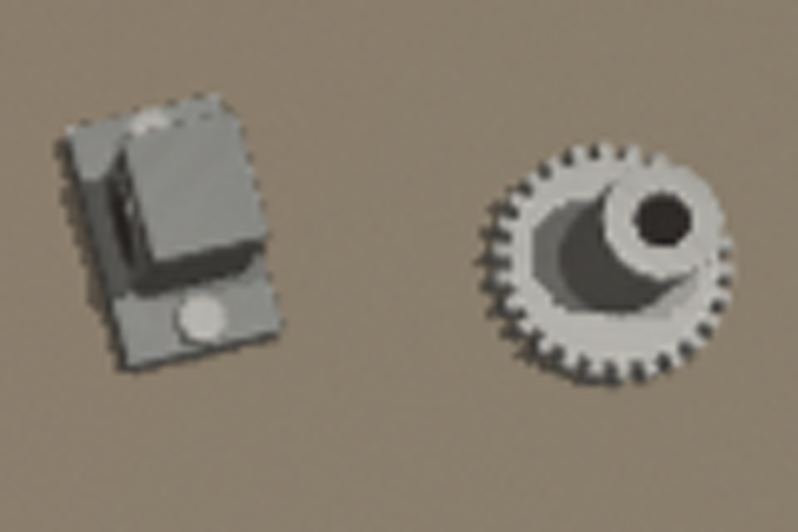

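Crop 1 shows the box rim corners and the packed gear's centre at (228,197). Crop 2 shows the hub top at (664,221), the disc centre at about (616,262), and the bearing's foot and body corners.

Run:
```python
from h import *
np.set_printoptions(precision=4,suppress=True)
C=cam("top")
m1=lambda p:(np.array(p)+.5)/(800/150)-.5+[130,150]
m2=lambda p:(np.array(p)+.5)/6.65-.5+[305,140]
b=unproj(C,m1([(146,37),(762,268),(664,537),(33,290)]),.042)
print("box",b,b.mean(0),[np.linalg.norm(b[i]-b[i-1]) for i in range(4)])
for i,j in((1,0),(2,3)): d=b[j]-b[i]; print("ydir ang",np.arctan2(d[1],d[0]))
for i,j in((3,0),(2,1)): d=b[j]-b[i]; print("xdir ang",np.arctan2(d[1],d[0]))
print("packed",unproj(C,m1([(228,197)]),.036), unproj(C,m1([(127,200),(331,195)]),.036))
print("hub",unproj(C,m2([(664,221)]),.072),unproj(C,m2([(616,262)]),.016))
for n,p,z in(("body",[(120,145),(238,112),(267,237),(150,265)],.072),("foot",[(65,130),(217,95),(283,330),(127,368)],.016)):
    w=unproj(C,m2(p),z); print(n,w.mean(0),[np.linalg.norm(w[i]-w[i-1]) for i in range(4)])
    for i,j in((3,0),(2,1)): d=w[j]-w[i]; print(" long ang",np.arctan2(d[1],d[0]))
s=robot.sense(); print(Ro.from_quat(s["orientation"]).as_matrix())
```

```text
box [[0.6472 0.278  0.042 ]
 [0.5522 0.0157 0.042 ]
 [0.4399 0.0535 0.042 ]
 [0.5379 0.3178 0.042 ]] [0.5443 0.1662 0.042 ] [np.float64(0.11633930890515565), np.float64(0.2790388480182978), np.float64(0.1184449999351762), np.float64(0.2818509695653052)]
ydir ang 1.2231357944488914
ydir ang 1.21577078300898
xdir ang -0.3488692484901984
xdir ang -0.325168398791702
packed [[0.58   0.2409 0.036 ]] [[0.578  0.2832 0.036 ]
 [0.5815 0.1976 0.036 ]]
hub [[ 0.6113 -0.2714  0.072 ]] [[ 0.611  -0.2713  0.016 ]]
body [ 0.6192 -0.1169  0.072 ] [np.float64(0.04141942248748789), np.float64(0.040701147689528205), np.float64(0.0431180809002731), np.float64(0.03960684201058392)]
 long ang 0.23754323435283142
 long ang 0.21369553709077352
foot [ 0.6197 -0.117   0.016 ] [np.float64(0.08717750087966203), np.float64(0.05504638222855678), np.float64(0.08673561580997945), np.float64(0.055880836748543515)]
 long ang 0.25011597271562463
 long ang 0.25971252709838305
[[-0.9181  0.3964 -0.0006]
 [ 0.3964  0.9181 -0.0016]
 [-0.0001 -0.0017 -1.    ]]
```

Sizes agree with the given ones: box 118×280 mm, foot 87×55 mm, and the hub's top and disc centres coincide. Next I turn the tool so it is aligned with the box (tool y = box x, tool x = box y).

The manual's scale: shifts go in shares of 50 mm and turns go in units of 0.2 rad. Converting my numbers, 0.15 rad is 0.75.

```bash
echo '[[[0, 0, 0.75, 0, 0, 0, 1], [0, 0, 0.75, 0, 0, 0, 1], [0, 0, 0.75, 0, 0, 0, 1], [0, 0, 0.75, 0, 0, 0, 1], [0, 0, 0.75, 0, 0, 0, 1], [0, 0, 0.75, 0, 0, 0, 1], [0, 0, 0.75, 0, 0, 0, 1], [0, 0, 0.75, 0, 0, 0, 1]]]' | python3 steer.py; echo '[[[0, 0, 0.75, 0, 0, 0, 1], [0, 0, 0.75, 0, 0, 0, 1], [0, 0, 0.055, 0, 0, 0, 1], [0, 0, 0, 0, 0, 0, 1]]]' | python3 steer.py
cat > d.py <<'E'
from h import *
import sys
s=robot.sense(); M=Ro.from_quat(s["orientation"]).as_matrix()
print("t",s["t"],"tcp",s["tcp_pos"].round(4),"yang",round(np.arctan2(M[1,1],M[0,1]),4),"tilt",M[:2,2].round(4),"q7",s["q"][6].round(2),"w",round(s["gripper_width"],3),"F",s["wrist_force"].round(1))
if len(sys.argv)>1: print("d",tool(s,[float(a) for a in sys.argv[1:4]]).round(4))
E
python3 d.py .6115 -.2715 .2
```

```text
t: 0.9
tcp_pos: [0.2575, 0.5964, 0.2001]
orientation: [0.722, 0.692, -0.001, 0.0]
wrist_force: [-0.2, 0.1, 1.0]
gripper_width: 1.005
grasp_force: 0.0
t: 1.3
tcp_pos: [0.2575, 0.5965, 0.2003]
orientation: [0.818, 0.575, -0.0, 0.0]
wrist_force: [-0.6, -1.0, 0.5]
gripper_width: 1.0
grasp_force: 0.0
t 1.3 tcp [0.2575 0.5965 0.2003] yang -0.345 tilt [-0.0001 -0.0007] q7 -1.46 w 1.0 F [-0.6 -1.   0.5]
d [-0.6972  0.6267  0.0009]
```

```bash
R='x'; echo '[[[0, 0, 0, -0.6, 0.54, 0, 1], [0, 0, 0, -0.6, 0.54, 0, 1], [0, 0, 0, -0.6, 0.54, 0, 1], [0, 0, 0, -0.6, 0.54, 0, 1], [0, 0, 0, -0.6, 0.54, 0, 1], [0, 0, 0, -0.6, 0.54, 0, 1], [0, 0, 0, -0.6, 0.54, 0, 1], [0, 0, 0, -0.6, 0.54, 0, 1]]]' | python3 steer.py; echo '[[[0, 0, 0, -0.6, 0.54, 0, 1], [0, 0, 0, -0.6, 0.54, 0, 1], [0, 0, 0, -0.6, 0.54, 0, 1], [0, 0, 0, -0.6, 0.54, 0, 1], [0, 0, 0, -0.6, 0.54, 0, 1], [0, 0, 0, -0.6, 0.54, 0, 1], [0, 0, 0, -0.6, 0.54, 0, 1], [0, 0, 0, -0.6, 0.54, 0, 1]]]' | python3 steer.py; echo '[[[0, 0, 0, -0.6, 0.54, 0, 1], [0, 0, 0, -0.6, 0.54, 0, 1], [0, 0, 0, -0.6, 0.54, 0, 1], [0, 0, 0, -0.6, 0.54, 0, 1], [0, 0, 0, -0.6, 0.54, 0, 1], [0, 0, 0, -0.6, 0.54, 0, 1], [0, 0, 0, 0, 0, 0, 1], [0, 0, 0, 0, 0, 0, 1]]]' | python3 steer.py ; python3 d.py .6115 -.2715 .2
python3 - <<'E'
from h import *
s=robot.sense(); C=cam("wrist",s); i=robot.get_image("wrist"); cv2.imwrite("pics/w1.png",i)
print(proj(C,[[.6113,-.2714,.072],[.6113,-.2714,.016]]))
E
```

```text
t: 2.1
tcp_pos: [0.3794, 0.2958, 0.2009]
orientation: [0.818, 0.575, 0.0, -0.0]
wrist_force: [1.2, -0.8, -0.2]
gripper_width: 1.001
grasp_force: 0.0
t: 2.9
tcp_pos: [0.5006, -0.0033, 0.2009]
orientation: [0.818, 0.575, 0.001, -0.0]
wrist_force: [1.2, 0.2, -0.3]
gripper_width: 1.003
grasp_force: 0.0
t: 3.7
tcp_pos: [0.5906, -0.2274, 0.2002]
orientation: [0.819, 0.574, -0.0, -0.0]
wrist_force: [-0.3, -0.0, 0.3]
gripper_width: 0.998
grasp_force: 0.0
t 3.7 tcp [ 0.5906 -0.2274  0.2002] yang -0.3486 tilt [-0.001   0.0001] q7 0.25 w 0.998 F [-0.3 -0.   0.3]
d [-0.0343  0.0347  0.0002]
[[315.40723783 226.91585987]
 [310.44434031 211.96860464]]
```

View pics/w1.png

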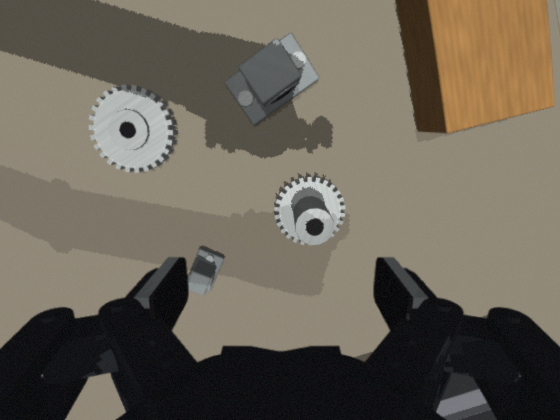

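The wrist picture shows the hub's top at (315,227), exactly where predicted, so the hub position is confirmed. Descend and grip.

```bash
echo '[[[0, 0, 0, -0.686, 0.694, 0, 1], [0, 0, 0, 0, 0, 0.8, 1], [0, 0, 0, 0, 0, 0.8, 1], [0, 0, 0, 0, 0, 0.8, 1], [0, 0, 0, 0, 0, 0.6, 1], [0, 0, 0, 0, 0, 0.26, 1], [0, 0, 0, 0, 0, 0, 1], [0, 0, 0, 0, 0, 0, 1]]]' | python3 steer.py; python3 d.py .6115 -.2715 .037
```

```text
t: 4.55
tcp_pos: [0.6133, -0.2701, 0.0393]
orientation: [0.818, 0.575, 0.001, 0.001]
wrist_force: [0.3, 0.0, 0.7]
gripper_width: 1.0
grasp_force: 0.0
t 4.55 tcp [ 0.6133 -0.2701  0.0393] yang -0.3465 tilt [ 0.0023 -0.0006] q7 0.4 w 1.0 F [0.3 0.  0.7]
d [-0.0019 -0.0012  0.0023]
```

```bash
echo '[[[0, 0, 0, -0.04, -0.02, 0.02, 1], [0, 0, 0, 0, 0, 0, 0], [0, 0, 0, 0, 0, 0, 0], [0, 0, 0, 0, 0, 0, 0], [0, 0, 0, 0, 0, 0, 0], [0, 0, 0, 0, 0, 0, 0], [0, 0, 0, 0, 0, 0, 0], [0, 0, 0, 0, 0, 0, 0]]]' | python3 steer.py; python3 d.py .6115 -.2715 .037
```

```text
t: 5.35
tcp_pos: [0.6109, -0.272, 0.0378]
orientation: [0.819, 0.574, 0.001, 0.0]
wrist_force: [-2.3, 0.5, 5.2]
gripper_width: 0.417
grasp_force: 59.3
t 5.35 tcp [ 0.6109 -0.272   0.0378] yang -0.3479 tilt [0.001  0.0003] q7 0.4 w 0.417 F [-2.3  0.5  5.2]
d [0.0007 0.0004 0.0009]
```

To row units: -0.03 m is -0.6, -0.01 m is -0.2.

```bash
echo '[[[0, 0, 0, 0, 0, -0.2, 0], [0, 0, 0, 0, 0, -0.6, 0], [0, 0, 0, 0, 0, -0.6, 0], [0, 0, 0, 0, 0, -0.6, 0], [0, 0, 0, 0, 0, -0.6, 0], [0, 0, 0, 0, 0, 0, 0]]]' | python3 steer.py; python3 d.py .5395 .153 .17
```

```text
t: 5.95
tcp_pos: [0.6123, -0.2733, 0.1701]
orientation: [0.819, 0.574, 0.002, 0.003]
wrist_force: [0.7, -1.1, -8.3]
gripper_width: 0.41
grasp_force: 62.0
t 5.95 tcp [ 0.6123 -0.2733  0.1701] yang -0.348 tilt [ 0.0062 -0.0026] q7 0.33 w 0.41 F [ 0.7 -1.1 -8.3]
d [ 0.3759 -0.2138 -0.0015]
```

To row units: 0.025 m is 0.5, 0.015 m is 0.3.

```bash
echo '[[[0, 0, 0, 0.3, -0.18, 0, 0], [0, 0, 0, 0.5, -0.28, 0, 0], [0, 0, 0, 0.5, -0.28, 0, 0], [0, 0, 0, 0.5, -0.28, 0, 0], [0, 0, 0, 0.5, -0.28, 0, 0], [0, 0, 0, 0.5, -0.28, 0, 0], [0, 0, 0, 0.5, -0.28, 0, 0], [0, 0, 0, 0.5, -0.28, 0, 0]]]' | python3 steer.py; echo '[[[0, 0, 0, 0.5, -0.28, 0, 0], [0, 0, 0, 0.5, -0.28, 0, 0], [0, 0, 0, 0.5, -0.28, 0, 0], [0, 0, 0, 0.5, -0.28, 0, 0], [0, 0, 0, 0.5, -0.28, 0, 0], [0, 0, 0, 0.5, -0.28, 0, 0], [0, 0, 0, 0.5, -0.28, 0, 0], [0, 0, 0, 0.24, -0.16, 0, 0]]]' | python3 steer.py; echo '[[[0, 0, 0, 0, 0, 0, 0], [0, 0, 0, 0, 0, 0, 0], [0, 0, 0, 0, 0, 0, 0]]]' | python3 steer.py; python3 d.py .5395 .153 .0445
```

```text
t: 6.75
tcp_pos: [0.572, -0.0551, 0.1638]
orientation: [0.819, 0.574, -0.002, -0.001]
wrist_force: [0.1, 0.1, -8.8]
gripper_width: 0.412
grasp_force: 61.9
t: 7.55
tcp_pos: [0.536, 0.1589, 0.1641]
orientation: [0.818, 0.576, -0.002, -0.002]
wrist_force: [0.5, 1.8, -8.8]
gripper_width: 0.414
grasp_force: 61.8
t: 7.85
tcp_pos: [0.5387, 0.1525, 0.1662]
orientation: [0.82, 0.573, -0.001, 0.001]
wrist_force: [0.1, 0.0, -9.2]
gripper_width: 0.412
grasp_force: 61.9
t 7.85 tcp [0.5387 0.1525 0.1662] yang -0.3509 tilt [-0.0006 -0.0018] q7 -0.46 w 0.412 F [ 0.1  0.  -9.2]
d [0.001  0.0006 0.1217]
```

```bash
echo '[[[0, 0, 0, 0.02, 0, 0.4, 0], [0, 0, 0, 0, 0, 0.6, 0], [0, 0, 0, 0, 0, 0.4, 0], [0, 0, 0, 0, 0, 0, 0], [0, 0, 0, 0, 0, 0, 0]]]' | python3 steer.py; python3 d.py .5395 .153 .0445
python3 - <<'E'
from h import *
cv2.imwrite("pics/w2.png",robot.get_image("wrist"))
E
```

```text
t: 8.35
tcp_pos: [0.5397, 0.1547, 0.0971]
orientation: [0.819, 0.573, -0.0, 0.0]
wrist_force: [1.1, -0.3, -9.0]
gripper_width: 0.41
grasp_force: 62.6
t 8.35 tcp [0.5397 0.1547 0.0971] yang -0.3499 tilt [ 0.0005 -0.0007] q7 -0.4 w 0.41 F [ 1.1 -0.3 -9. ]
d [-0.0016  0.0004  0.0526]
```

View pics/w2.png

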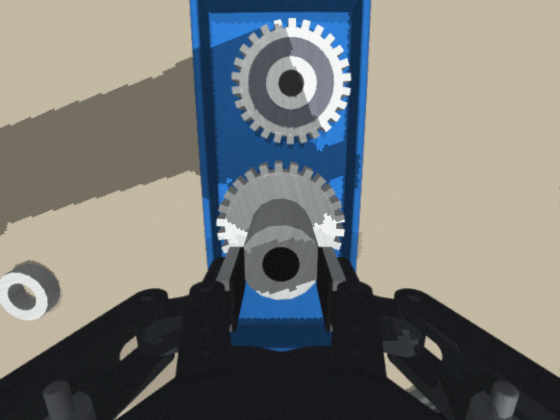

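The gear hangs centred between the walls (centre column 280, walls 207 and 355) and clear of the packed gear. Lower it.

To row units: -0.0015 m is -0.03, 0.015 m is 0.3.

```bash
echo '[[[0, 0, 0, -0.03, 0, 0.3, 0], [0, 0, 0, 0, 0, 0.3, 0], [0, 0, 0, 0, 0, 0.2, 0], [0, 0, 0, 0, 0, 0.1, 0], [0, 0, 0, 0, 0, 0.06, 0], [0, 0, 0, 0, 0, 0.04, 0], [0, 0, 0, 0, 0, 0, 0], [0, 0, 0, 0, 0, 0, 0]]]' | python3 steer.py; python3 d.py .5395 .153 .0445
```

```text
t: 9.2
tcp_pos: [0.539, 0.1548, 0.0471]
orientation: [0.819, 0.574, 0.0, 0.0]
wrist_force: [-0.1, 0.0, -9.1]
gripper_width: 0.412
grasp_force: 62.5
t 9.2 tcp [0.539  0.1548 0.0471] yang -0.3479 tilt [0.0008 0.0004] q7 -0.35 w 0.412 F [-0.1  0.  -9.1]
d [-0.0016  0.0011  0.0026]
```

To row units: -0.0016 m is -0.032, 0.001 m is 0.02.

```bash
echo '[[[0, 0, 0, -0.032, 0.02, 0.02, 0], [0, 0, 0, 0, 0, 0.02, 0], [0, 0, 0, 0, 0, 0.02, 0], [0, 0, 0, 0, 0, 0, 0], [0, 0, 0, 0, 0, 0, 0]]]' | python3 steer.py; python3 d.py .5395 .153 .0445
```

```text
t: 9.7
tcp_pos: [0.539, 0.1526, 0.0441]
orientation: [0.819, 0.574, -0.0, -0.0]
wrist_force: [-2.2, -1.3, -2.7]
gripper_width: 0.417
grasp_force: 63.4
t 9.7 tcp [0.539  0.1526 0.0441] yang -0.3482 tilt [-0.0001  0.    ] q7 -0.34 w 0.417 F [-2.2 -1.3 -2.7]
d [ 0.0006  0.0003 -0.0004]
```

To row units: -0.02 m is -0.4, -0.01 m is -0.2.

```bash
echo '[[[0, 0, 0, 0, 0, 0.01, 0], [0, 0, 0, 0, 0, 0, 0], [0, 0, 0, 0, 0, 0, 0.65], [0, 0, 0, 0, 0, 0, 0.65], [0, 0, 0, 0, 0, 0, 0.65], [0, 0, 0, 0, 0, 0, 0.65], [0, 0, 0, 0, 0, -0.2, 0.65], [0, 0, 0, 0, 0, -0.4, 0.65]]]' | python3 steer.py; echo '[[[0, 0, 0, 0, 0, -0.6, 0.65], [0, 0, 0, 0, 0, -0.8, 0.65], [0, 0, 0, 0, 0, -0.8, 1], [0, 0, 0, 0, 0, 0, 1]]]' | python3 steer.py; python3 d.py .6195 -.117 .18
```

```text
t: 10.5
tcp_pos: [0.538, 0.1526, 0.0729]
orientation: [0.819, 0.574, -0.001, -0.0]
wrist_force: [0.2, -0.3, -0.1]
gripper_width: 0.653
grasp_force: 0.0
t: 10.9
tcp_pos: [0.5435, 0.1534, 0.1896]
orientation: [0.819, 0.574, 0.006, 0.001]
wrist_force: [0.9, 0.5, 1.1]
gripper_width: 0.96
grasp_force: 0.0
t 10.9 tcp [0.5435 0.1534 0.1896] yang -0.3486 tilt [0.0111 0.0051] q7 -0.46 w 0.96 F [0.9 0.5 1.1]
d [-0.2282  0.1637  0.0091]
```

```bash
echo '[[[0, 0, 0, -0.456, 0.326, 0, 1], [0, 0, 0, -0.456, 0.326, 0, 1], [0, 0, 0, -0.456, 0.326, 0, 1], [0, 0, 0, -0.456, 0.326, 0, 1], [0, 0, 0, -0.456, 0.326, 0, 1], [0, 0, 0, -0.456, 0.326, 0, 1], [0, 0, 0, -0.456, 0.326, 0, 1], [0, 0, 0, -0.456, 0.326, 0, 1]]]' | python3 steer.py; echo '[[[0, 0, 0, -0.456, 0.326, 0, 1], [0, 0, 0, -0.456, 0.326, 0, 1], [0, 0, -0.75, 0, 0, 0, 1], [0, 0, -0.75, 0, 0, 0, 1], [0, 0, -0.75, 0, 0, 0, 1], [0, 0, -0.74, 0, 0, 0, 1], [0, 0, 0, 0, 0, 0, 1], [0, 0, 0, 0, 0, 0, 1]]]' | python3 steer.py; python3 d.py .6195 -.117 .18;  python3 - <<'E'
from h import *
t=robot.get_image("top"); c=cv2.resize(t[150:255,130:280],(800,560),interpolation=cv2.INTER_CUBIC); s=robot.sense(); C=cam("wrist",s); w=robot.get_image("wrist")
a=.25; u=np.array([np.cos(a),np.sin(a),0]); v=np.array([-u[1],u[0],0]); c0=np.array([.6195,-.117,0])
for hx,hy,z in((.044,.028,.016),(.022,.020,.072)):
    X=[c0+[0,0,z]+p*hx*u+q*hy*v for p,q in((1,1),(1,-1),(-1,-1),(-1,1))]
    cv2.polylines(w,[np.int32(proj(C,X).round())],True,(0,0,255),1)
cv2.imwrite("pics/c3.png",c); cv2.imwrite("pics/w3.png",w)
E
```

```text
t: 11.7
tcp_pos: [0.5995, -0.0642, 0.1833]
orientation: [0.819, 0.574, 0.0, -0.0]
wrist_force: [1.5, 0.5, 0.5]
gripper_width: 1.001
grasp_force: 0.0
t: 12.5
tcp_pos: [0.6144, -0.1172, 0.1833]
orientation: [0.615, 0.789, 0.0, -0.0]
wrist_force: [0.0, 0.0, -1.1]
gripper_width: 1.002
grasp_force: 0.0
t 12.5 tcp [ 0.6144 -0.1172  0.1833] yang 0.2467 tilt [0.0002 0.0003] q7 0.61 w 1.002 F [ 0.   0.  -1.1]
d [-0.0011  0.005   0.0033]
```

View pics/w3.png

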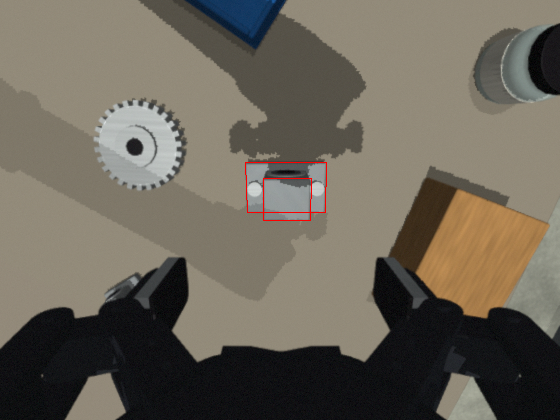

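View pics/c3.png

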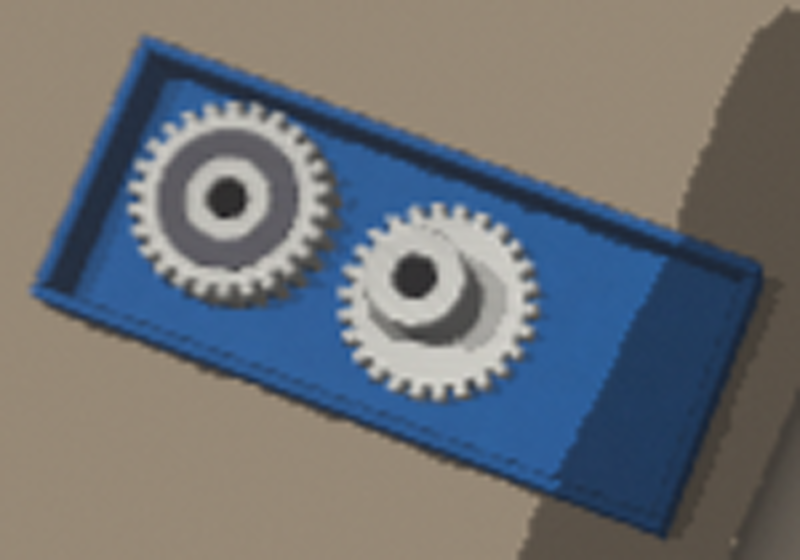

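The overlay of the bearing model matches the wrist picture, and the hub gear lies flat in the box, clear of the packed gear and walls (disc centre at about (438,300) in the crop). Grip the bearing.

To row units: 0.04 m is 0.8, 0.005 m is 0.1.

```bash
echo '[[[0, 0, 0, -0.02, 0.1, 0, 1], [0, 0, 0, 0, 0, 0.6, 1], [0, 0, 0, 0, 0, 0.8, 1], [0, 0, 0, 0, 0, 0.8, 1], [0, 0, 0, 0, 0, 0.4, 1], [0, 0, 0, 0, 0, 0.26, 1], [0, 0, 0, 0, 0, 0, 1], [0, 0, 0, 0, 0, 0, 1]]]' | python3 steer.py; python3 d.py .6195 -.117 .04
python3 - <<'E'
from h import *
m1=lambda p:(np.array(p)+.5)/(800/150)-.5+[130,150]
C=cam("top");c=np.array([.5443,.1662])
B=np.array([[.940,-.341],[.341,.940]])
for p,z in(((415,275),.078),((438,300),.022)):
    w=unproj(C,m1([p]),z)[0]; print(w, B@(w[:2]-c))
print("target",c+B.T@[0,-.097])
E
```

```text
t: 13.4
tcp_pos: [0.6206, -0.1171, 0.0412]
orientation: [0.614, 0.79, 0.0, 0.001]
wrist_force: [0.9, 1.5, -0.3]
gripper_width: 0.999
grasp_force: 0.0
t 13.4 tcp [ 0.6206 -0.1171  0.0412] yang 0.2498 tilt [ 0.0018 -0.0005] q7 0.69 w 0.999 F [ 0.9  1.5 -0.3]
d [ 0.0004 -0.0011  0.0012]
[0.54029027 0.15329191 0.078     ] [ 0.00063251 -0.01350092]
[0.53984953 0.15307934 0.022     ] [ 0.00029071 -0.01385103]
target [0.511223 0.07502 ]
```

To row units: -0.001 m is -0.02, 0.001 m is 0.02.

```bash
echo '[[[0, 0, 0, 0, -0.02, 0.02, 1], [0, 0, 0, 0, 0, 0, 0], [0, 0, 0, 0, 0, 0, 0], [0, 0, 0, 0, 0, 0, 0], [0, 0, 0, 0, 0, 0, 0], [0, 0, 0, 0, 0, 0, 0], [0, 0, 0, 0, 0, 0, 0], [0, 0, 0, 0, 0, 0, 0]]]' | python3 steer.py;  echo '[[[0, 0, 0, 0, 0, -0.2, 0], [0, 0, 0, 0, 0, -0.6, 0], [0, 0, 0, 0, 0, -0.6, 0], [0, 0, 0, 0, 0, -0.6, 0], [0, 0, 0, 0, 0, -0.6, 0], [0, 0, 0, 0, 0, 0, 0]]]' | python3 steer.py; echo '[[[0, 0, 0.75, 0, 0, 0, 0], [0, 0, 0.75, 0, 0, 0, 0], [0, 0, 0.75, 0, 0, 0, 0], [0, 0, 0.74, 0, 0, 0, 0], [0, 0, 0, 0, 0, 0, 0], [0, 0, 0, 0, 0, 0, 0]]]' | python3 steer.py;python3 d.py .5112 .075 .17
```

```text
t: 14.2
tcp_pos: [0.6198, -0.1183, 0.0416]
orientation: [0.614, 0.79, 0.001, 0.001]
wrist_force: [-2.9, -0.6, 10.0]
gripper_width: 0.001
grasp_force: 5.0
t: 14.8
tcp_pos: [0.6217, -0.1181, 0.1744]
orientation: [0.613, 0.79, 0.002, 0.004]
wrist_force: [0.3, 0.2, 1.2]
gripper_width: -0.002
grasp_force: 0.0
t: 15.4
tcp_pos: [0.6183, -0.1167, 0.1687]
orientation: [0.818, 0.575, -0.0, -0.0]
wrist_force: [0.6, 0.7, -0.8]
gripper_width: -0.004
grasp_force: 0.0
t 15.4 tcp [ 0.6183 -0.1167  0.1687] yang -0.3447 tilt [-0.0009  0.0001] q7 0.09 w -0.004 F [ 0.6  0.7 -0.8]
d [ 0.1443 -0.1656 -0.0012]
```

The fingers shut completely, so the bearing was not gripped. I'll look at all three cameras in one composite.

Run:
```python
from h import *
s=robot.sense(); w=robot.get_image("wrist"); t=robot.get_image("top"); c=robot.get_image("scene")
for n,i in(("w",w),("t",t),("s",c)): cv2.imwrite(f"pics/raw_{n}.png",i)
np.save("s.npy",np.r_[s["tcp_pos"],s["orientation"]])
r=lambda i,a,b:cv2.resize(i,(a,b),interpolation=cv2.INTER_AREA)
top=cv2.resize(t[130:265,290:440],(333,300),interpolation=cv2.INTER_CUBIC)
sc=cv2.resize(c[140:290,100:333],(467,300),interpolation=cv2.INTER_CUBIC)
out=np.vstack([np.hstack([top,sc]),np.hstack([r(w,400,300),np.zeros((300,400,3),np.uint8)])])
cv2.imwrite("pics/m1.png",out)
```

```text
(no output)
```

View pics/m1.png

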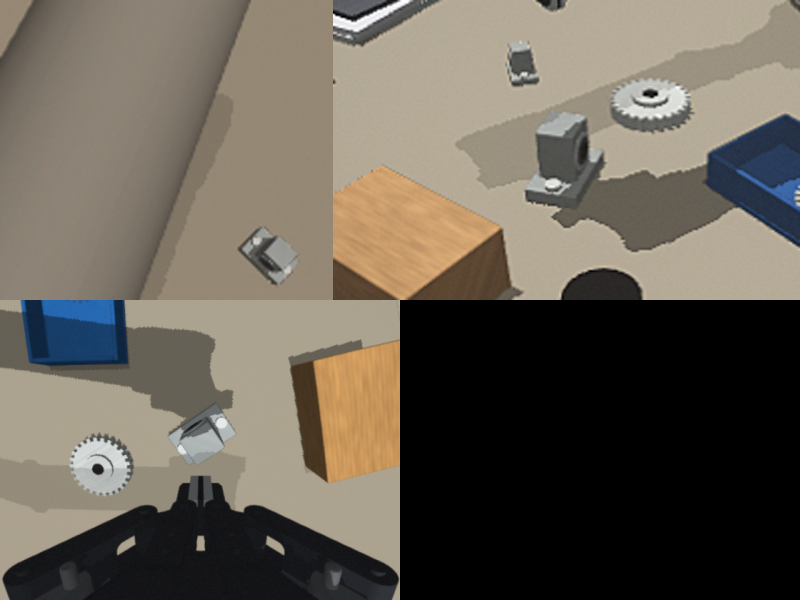

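The bearing stands upright and nearly where it was. The pads evidently slid off its top because the grip was too high: at 44 mm opening the pads sit several mm farther back. I'll re-measure its pose by fitting its silhouette in the wrist and scene images.

```bash
cat > fit.py <<'E'
from h import *
from scipy.optimize import minimize
def bearing(x,y,a,z0=0):
    u=np.array([np.cos(a),np.sin(a),0]); v=np.array([-u[1],u[0],0]); P=[]
    for hx,hy,z1,z2 in((.044,.028,0,.016),(.022,.020,.016,.072)):
        P.append(np.array([[x,y,z0]+p*hx*u+q*hy*v+[0,0,z] for p in(1,-1) for q in(1,-1) for z in(z1,z2)]))
    return P
def render(C,p,shape,z0=0):
    m=np.zeros(shape,np.uint8)
    for X in bearing(*p,z0): cv2.fillConvexPoly(m,np.int32((cv2.convexHull(np.float32(proj(C,X)))*16).round()),255,cv2.LINE_AA,4)
    return m
def fit(C,img,p0,z0=0,sat=28):
    g=cv2.cvtColor(img,cv2.COLOR_BGR2HSV); M=((g[...,1]<sat)).astype(np.uint8)*255
    roi=cv2.dilate(render(C,p0,M.shape,z0),np.ones((31,31)))>0; M[~roi]=0
    M=cv2.morphologyEx(M,cv2.MORPH_CLOSE,np.ones((9,9)))
    f=lambda d:np.abs(render(C,np.array(p0)+np.array(d)*[.01,.01,.1],M.shape,z0).astype(float)-M).sum()/255
    r=min((minimize(f,d,method="Nelder-Mead",options=dict(initial_simplex=np.array(d)+np.vstack([np.zeros(3),np.eye(3)]))) for d in([0,0,0],[-.5,-.5,-.5],[.5,0,-1])),key=lambda r:r.fun)
    return np.array(p0)+r.x*[.01,.01,.1], r.fun,(M>0).sum()
E
python3 - <<'E'
from fit import *
a=np.load("s.npy"); s=dict(tcp_pos=a[:3],orientation=a[3:])
for n,C in(("w",cam("wrist",s)),("s",cam("scene"))):
    for sat in(22,28,35): print(n,sat,fit(C,cv2.imread(f"pics/raw_{n}.png"),[.6195,-.117,.25],sat=sat))
print(fit(cam("top"),cv2.imread("pics/top0.png"),[.6195,-.117,.25]),fit(cam("scene"),cv2.imread("pics/scene0.png"),[.6195,-.117,.25]))
E
```

```text
w 22 (array([ 0.61913228, -0.11741074,  0.27470685]), np.float64(315.6), np.int64(4769))
w 28 (array([ 0.61927969, -0.11713159,  0.267086  ]), np.float64(278.7686274509804), np.int64(4816))
w 35 (array([ 0.61922066, -0.11712716,  0.2659212 ]), np.float64(239.0235294117647), np.int64(4883))
s 22 (array([ 0.61800563, -0.11918403,  0.3358054 ]), np.float64(300.6745098039216), np.int64(1443))
s 28 (array([ 0.6178433 , -0.11941267,  0.32201201]), np.float64(297.22352941176473), np.int64(1472))
s 35 (array([ 0.61892977, -0.11901625,  0.31237307]), np.float64(286.6588235294118), np.int64(1504))
(array([ 0.62105092, -0.11729772,  0.192332  ]), np.float64(142.7843137254902), np.int64(934)) (array([ 0.61796181, -0.1194504 ,  0.33162567]), np.float64(305.4), np.int64(1462))
```

The bearing did not move: (0.619, -0.117), yaw about 0.26. Retry with a lower grip.

To row units: -0.15 rad is -0.75.

```bash
echo '[[[0, 0, -0.75, 0, 0, 0, 1], [0, 0, -0.75, 0, 0, 0, 1], [0, 0, -0.75, 0, 0, 0, 1], [0, 0, -0.75, 0, 0, 0, 1], [0, 0, -0.035, 0, 0, 0, 1], [0, 0, 0, 0, 0, 0, 1], [0, 0, 0, 0, 0, 0, 1]]]' | python3 steer.py; python3 d.py .6192 -.1172 .025
```

```text
t: 16.25
tcp_pos: [0.6186, -0.1171, 0.1692]
orientation: [0.611, 0.792, 0.0, -0.0]
wrist_force: [0.0, -0.3, 0.0]
gripper_width: 1.0
grasp_force: 0.0
t 16.25 tcp [ 0.6186 -0.1171  0.1692] yang 0.2572 tilt [0.0001 0.0001] q7 0.62 w 1.0 F [ 0.  -0.3  0. ]
d [-0.0002  0.0006  0.1442]
```

```bash
echo '[[[0, 0, 0, 0, 0, 0.6, 1], [0, 0, 0, 0, 0, 0.8, 1], [0, 0, 0, 0, 0, 0.8, 1], [0, 0, 0, 0, 0, 0.4, 1], [0, 0, 0, 0, 0, 0.2, 1], [0, 0, 0, 0, 0, 0.06, 1], [0, 0, 0, 0, 0, 0, 1], [0, 0, 0, 0, 0, 0, 1]]]' | python3 steer.py; echo '[[[0, 0, 0, 0, 0, 0, 0], [0, 0, 0, 0, 0, 0, 0], [0, 0, 0, 0, 0, 0, 0], [0, 0, 0, 0, 0, 0, 0], [0, 0, 0, 0, 0, 0, 0], [0, 0, 0, 0, 0, 0, 0]]]' | python3 steer.py; python3 d.py .6192 -.1172 .025
```

```text
t: 17.05
tcp_pos: [0.6199, -0.1174, 0.0277]
orientation: [0.61, 0.792, 0.001, 0.001]
wrist_force: [-0.1, 0.3, 0.6]
gripper_width: 0.998
grasp_force: 0.0
t: 17.65
tcp_pos: [0.6196, -0.1169, 0.0272]
orientation: [0.61, 0.793, 0.001, 0.001]
wrist_force: [0.8, 0.4, 5.6]
gripper_width: 0.499
grasp_force: 62.6
t 17.65 tcp [ 0.6196 -0.1169  0.0272] yang 0.2592 tilt [0.0019 0.0003] q7 0.71 w 0.499 F [0.8 0.4 5.6]
d [-0.0002 -0.0005  0.0022]
```

To row units: -0.03 m is -0.6, -0.01 m is -0.2.

```bash
echo '[[[0, 0, 0, 0, 0, -0.2, 0], [0, 0, 0, 0, 0, -0.6, 0], [0, 0, 0, 0, 0, -0.6, 0], [0, 0, 0, 0, 0, -0.6, 0], [0, 0, 0, 0, 0, -0.6, 0], [0, 0, 0, 0, 0, 0, 0]]]' | python3 steer.py; echo '[[[0, 0, 0.75, 0, 0, 0, 0], [0, 0, 0.75, 0, 0, 0, 0], [0, 0, 0.75, 0, 0, 0, 0], [0, 0, 0.75, 0, 0, 0, 0], [0, 0, 0.05, 0, 0, 0, 0], [0, 0, 0, 0, 0, 0, 0], [0, 0, 0, 0, 0, 0, 0]]]' | python3 steer.py;python3 d.py .5112 .075 .16
```

```text
t: 18.25
tcp_pos: [0.6207, -0.1182, 0.1596]
orientation: [0.61, 0.792, 0.002, 0.003]
wrist_force: [1.2, -0.3, -5.5]
gripper_width: 0.499
grasp_force: 63.1
t: 18.95
tcp_pos: [0.6179, -0.1168, 0.1552]
orientation: [0.819, 0.574, -0.001, -0.001]
wrist_force: [0.6, -0.3, -5.9]
gripper_width: 0.499
grasp_force: 63.0
t 18.95 tcp [ 0.6179 -0.1168  0.1552] yang -0.3489 tilt [-0.0016  0.0003] q7 0.1 w 0.499 F [ 0.6 -0.3 -5.9]
d [ 0.1438 -0.1659 -0.0046]
```

```bash
echo '[[[0, 0, 0, 0.24, -0.28, 0, 0], [0, 0, 0, 0.4, -0.46, 0, 0], [0, 0, 0, 0.4, -0.46, 0, 0], [0, 0, 0, 0.4, -0.46, 0, 0], [0, 0, 0, 0.4, -0.46, 0, 0], [0, 0, 0, 0.4, -0.46, 0, 0], [0, 0, 0, 0.4, -0.46, 0, 0], [0, 0, 0, 0.24, -0.28, 0, 0]]]' | python3 steer.py; echo '[[[0, 0, 0, 0, 0, 0.4, 0], [0, 0, 0, 0, 0, 0.6, 0], [0, 0, 0, 0, 0, 0.4, 0], [0, 0, 0, 0, 0, 0, 0], [0, 0, 0, 0, 0, 0, 0]]]' | python3 steer.py; python3 d.py .5112 .075 .0335
python3 - <<'E'
from fit import *
s=robot.sense(); C=cam("wrist",s); w=robot.get_image("wrist"); cv2.imwrite("pics/raw_w2.png",w)
p=[*s["tcp_pos"][:2],-.348]
print(fit(C,w,p,z0=s["tcp_pos"][2]-.0272,sat=35))
E
```

```text
t: 19.75
tcp_pos: [0.5107, 0.0779, 0.156]
orientation: [0.819, 0.574, 0.0, -0.001]
wrist_force: [-0.0, 0.3, -5.5]
gripper_width: 0.498
grasp_force: 63.1
t: 20.25
tcp_pos: [0.5125, 0.0749, 0.0866]
orientation: [0.82, 0.573, 0.0, 0.0]
wrist_force: [-0.0, 0.1, -5.2]
gripper_width: 0.494
grasp_force: 63.2
t 20.25 tcp [0.5125 0.0749 0.0866] yang -0.3507 tilt [ 0.0005 -0.    ] q7 -0.26 w 0.494 F [-0.   0.1 -5.2]
d [-0.0004 -0.0013  0.0531]
(array([ 0.51102178,  0.07327401, -0.35153153]), np.float64(3185.6745098039214), np.int64(18812))
```

To row units: -0.001 m is -0.02, 0.015 m is 0.3.

```bash
echo '[[[0, 0, 0, 0, -0.02, 0.3, 0], [0, 0, 0, 0, 0, 0.3, 0], [0, 0, 0, 0, 0, 0.2, 0], [0, 0, 0, 0, 0, 0.12, 0], [0, 0, 0, 0, 0, 0.04, 0], [0, 0, 0, 0, 0, 0, 0], [0, 0, 0, 0, 0, 0, 0]]]' | python3 steer.py; python3 d.py .5112 .075 .0335
```

```text
t: 21.0
tcp_pos: [0.5118, 0.0756, 0.0386]
orientation: [0.82, 0.573, 0.0, 0.0]
wrist_force: [0.5, -0.2, -5.0]
gripper_width: 0.497
grasp_force: 63.2
t 21.0 tcp [0.5118 0.0756 0.0386] yang -0.351 tilt [0.0009 0.0002] q7 -0.2 w 0.497 F [ 0.5 -0.2 -5. ]
d [-0.0008 -0.0004  0.0051]
```

To row units: 0.001 m is 0.02, -0.0005 m is -0.01.

```bash
echo '[[[0, 0, 0, -0.01, 0, 0.02, 0], [0, 0, 0, 0, 0, 0.02, 0], [0, 0, 0, 0, 0, 0.02, 0], [0, 0, 0, 0, 0, 0.02, 0], [0, 0, 0, 0, 0, 0.02, 0], [0, 0, 0, 0, 0, 0, 0], [0, 0, 0, 0, 0, 0, 0]]]' | python3 steer.py; python3 d.py .5112 .075 .0335
```

```text
t: 21.7
tcp_pos: [0.5111, 0.0752, 0.0332]
orientation: [0.82, 0.573, 0.0, -0.0]
wrist_force: [0.1, 0.8, -4.7]
gripper_width: 0.495
grasp_force: 63.3
t 21.7 tcp [0.5111 0.0752 0.0332] yang -0.3509 tilt [0.0001 0.0002] q7 -0.2 w 0.495 F [ 0.1  0.8 -4.7]
d [-0.0002  0.0001 -0.0003]
```

```bash
echo '[[[0, 0, 0, 0, 0, 0.016, 0], [0, 0, 0, 0, 0, 0.016, 0], [0, 0, 0, 0, 0, 0, 0], [0, 0, 0, 0, 0, 0, 0]]]' | python3 steer.py; python3 d.py
```

```text
t: 22.1
tcp_pos: [0.5112, 0.0753, 0.0331]
orientation: [0.82, 0.573, 0.0, -0.001]
wrist_force: [-5.0, 0.6, 9.8]
gripper_width: 0.497
grasp_force: 65.0
t 22.1 tcp [0.5112 0.0753 0.0331] yang -0.3511 tilt [-0.0006  0.0016] q7 -0.19 w 0.497 F [-5.   0.6  9.8]
```

On the floor (force changed by +15 N). Release with a limited opening so the fingers clear the walls, then lift and move aside.

To row units: -0.04 m is -0.8, -0.03 m is -0.6.

```bash
echo '[[[0, 0, 0, 0, 0, -0.01, 0.62], [0, 0, 0, 0, 0, 0, 0.62], [0, 0, 0, 0, 0, 0, 0.62], [0, 0, 0, 0, 0, 0, 0.62], [0, 0, 0, 0, 0, -0.2, 0.62], [0, 0, 0, 0, 0, -0.4, 0.62], [0, 0, 0, 0, 0, -0.6, 0.62], [0, 0, 0, 0, 0, -0.8, 0.62]]]' | python3 steer.py; echo '[[[0, 0, 0, 0, 0, -0.8, 0.62], [0, 0, 0, -0.8, 0, 0, 0.62], [0, 0, 0, -0.8, 0, 0, 0.62], [0, 0, 0, -0.8, 0, 0, 0.62], [0, 0, 0, -0.8, 0, 0, 0.62], [0, 0, 0, -0.8, 0, 0, 0.62], [0, 0, 0, 0, 0, 0, 0.62]]]' | python3 steer.py
python3 - <<'E'
from h import *
t=robot.get_image("top"); c=robot.get_image("scene")
cv2.imwrite("pics/ft.png",t); cv2.imwrite("pics/fs.png",c)
a=cv2.resize(t[150:255,130:280],(428,300),interpolation=cv2.INTER_CUBIC)
b=cv2.resize(c[170:320,260:460],(372,279),interpolation=cv2.INTER_CUBIC); b=cv2.copyMakeBorder(b,0,21,0,0,cv2.BORDER_CONSTANT)
cv2.imwrite("pics/m2.png",np.hstack([a,b]))
E
```

```text
t: 22.9
tcp_pos: [0.5099, 0.0747, 0.1326]
orientation: [0.82, 0.573, -0.001, -0.0]
wrist_force: [-0.2, 0.3, -0.1]
gripper_width: 0.619
grasp_force: 0.0
t: 23.6
tcp_pos: [0.4399, -0.1185, 0.1728]
orientation: [0.823, 0.569, 0.0, 0.0]
wrist_force: [-0.6, 1.0, 0.6]
gripper_width: 0.622
grasp_force: 0.0
```

View pics/m2.png

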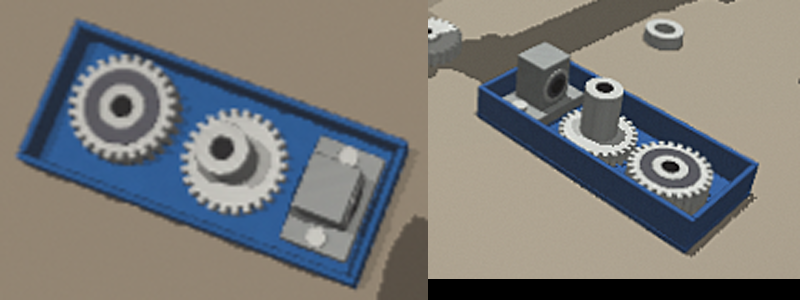

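All three lie side by side, flat on the floor with gaps between them and to the walls, and the arm is clear.

```bash
python3 -c "
from workcell import robot
print(robot.finish_job())"
```

```text
the job is handed in; nothing more can be done
None
```

The job is handed in at about 24 s: the final top and scene pictures show the tall-hub gear and the large bearing block flat in the blue box beside the packed gear, nothing touching; the bearing took two grasps because the first slipped off its top without moving it.

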